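Find and release the latched key on the watch-parts cleaner

TASK

One of the four keys on the watch-parts cleaner's console has been left latched down. With a fingertip, tap every key lightly along the row from left to right (as seen from the robot) to feel which one it is, without pushing any down; then, after lifting off, press the latched key firmly all the way in and let go so that it springs up. Do not push down the other keys, and leave the watch, loupe, jar and screwdriver where they are.

Things in the scene. Friction and masses are not known exactly. Their poses are not given: they have to be found in the camera images.
- console_mid (a point): flat grey console of a watch-parts cleaner, fixed on the bench, 170 x 260 x 60 mm. This point: middle of its flat top, 60 mm above the bench; x away from the robot, y along the key row to the left as the robot sees it, z up. Key centres lie at x = -35 mm, y = +81, +27, -27, -81 mm, each in a dark bezel 40 mm square. The blank display and round cover behind do nothing
- key_a_top (a point): centre of the top face of one of four identical square white keys with a blue line, 34 x 34 mm, pitch 54 mm, in any order in the row; moves with the key. Its top stands 16 mm above the console top when the key is up, 12 mm when latched, 5 mm at the bottom stop. A light tap is a touch of 0.5 N or more
- key_a (a joint): how far this key is pressed straight down, in m: 0 up, 0.004 latched (one of the four), 0.011 bottom stop. An up key yields from 1.3 N at 0.4 N/mm and springs back; over 7 mm (4 N) counts as pushed down. The latched one does not yield below 3 N; pressed past 8 mm (about 5 N), best to the stop, its catch lets go and it rises to 0 with the finger; pressed less, it stays latched
- key_b_top (a point): centre of the top face of one of four identical square white keys with a blue line, 34 x 34 mm, pitch 54 mm, in any order in the row; moves with the key. Its top stands 16 mm above the console top when the key is up, 12 mm when latched, 5 mm at the bottom stop. A light tap is a touch of 0.5 N or more
- key_b (a joint): how far this key is pressed straight down, in m: 0 up, 0.004 latched (one of the four), 0.011 bottom stop. An up key yields from 1.3 N at 0.4 N/mm and springs back; over 7 mm (4 N) counts as pushed down. The latched one does not yield below 3 N; pressed past 8 mm (about 5 N), best to the stop, its catch lets go and it rises to 0 with the finger; pressed less, it stays latched
- key_c_top (a point): centre of the top face of one of four identical square white keys with a blue line, 34 x 34 mm, pitch 54 mm, in any order in the row; moves with the key. Its top stands 16 mm above the console top when the key is up, 12 mm when latched, 5 mm at the bottom stop. A light tap is a touch of 0.5 N or more
- key_c (a joint): how far this key is pressed straight down, in m: 0 up, 0.004 latched (one of the four), 0.011 bottom stop. An up key yields from 1.3 N at 0.4 N/mm and springs back; over 7 mm (4 N) counts as pushed down. The latched one does not yield below 3 N; pressed past 8 mm (about 5 N), best to the stop, its catch lets go and it rises to 0 with the finger; pressed less, it stays latched
- key_d_top (a point): centre of the top face of one of four identical square white keys with a blue line, 34 x 34 mm, pitch 54 mm, in any order in the row; moves with the key. Its top stands 16 mm above the console top when the key is up, 12 mm when latched, 5 mm at the bottom stop. A light tap is a touch of 0.5 N or more
- key_d (a joint): how far this key is pressed straight down, in m: 0 up, 0.004 latched (one of the four), 0.011 bottom stop. An up key yields from 1.3 N at 0.4 N/mm and springs back; over 7 mm (4 N) counts as pushed down. The latched one does not yield below 3 N; pressed past 8 mm (about 5 N), best to the stop, its catch lets go and it rises to 0 with the finger; pressed less, it stays latched
- watch: loose steel watch head without strap, 42 mm across, 11 mm high, lying dial up; origin at the centre of its underside; leave it alone
- loupe: loose black eye loupe, a cone 30 to 38 mm across, 30 mm high; origin at the centre of its underside; leave it alone
- jar: loose small amber jar with metal lid, 44 mm across, 50 mm high; origin at the centre of its underside; leave it alone
- driver: loose small screwdriver with black handle, 120 mm long, lying on the bench along its x; origin under its middle; leave it alone

How it is judged:
By the outcome, as a careful person would: the job done as asked, in the order asked, and still so for the second after the job is handed in, with the robot touching nothing.
It also fails if it takes over 53 s, if anything falls off the work surface, if the arm or the gripper's body presses on something with over 40 N, if the wrist force passes 120 N, or if a joint passes its speed limit or range.

ROBOT

A 7-joint arm with a two-finger parallel gripper is mounted at the origin on the work surface. World frame = base frame: x ahead of the robot, y to its left, z up, the work surface at z = 0. Lengths are in m, angles in rad, forces in N, time in s.
With the tool pointing down it reaches from about 0.425 to 0.925 m from the base axis. Payload 6.8 kg.
Tool frame: the origin (TCP) lies on the centre line of the jaws, within the pads' length; the fingertips stand 14 mm ahead of it and the grasp point (between the pads) lies 5 mm behind it; y points along the fingers, x is the direction in which the jaws open and shut, and the axes are right-handed (so a half turn about y gives the same grasp; the last joint's range is limited). The gripper opens to 85 mm and grips with 20 to 120 N. Pads are 22 mm wide; open, the fingers measure 114 mm over their backs; the gripper's body (76 mm by 85 mm) begins 54 mm behind the grasp point. The pads swing forward as they close: fully open they stand 13 mm farther back than shut.
Start: joints at [-1.439, 0.477, 0.022, 1.555, -0.011, 1.109, -0.083], TCP at [0.16, 0.656, 0.208] pointing down, gripper open.
Joint ranges: [-2.96, 2.96], [-0.34, 2.1], [-1.41, 1.46], [0.24, 2.44], [-1.37, 4.51], [0.17, 1.92], [-2.96, 2.96]. Speed limits (rad/s): [2.39, 2.39, 3.14, 3.14, 3.14, 3.14, 3.14].

INTERFACE

Orientations are given as a rotation vector (axis times angle).
In Python, from bench import get_obs, vision, ticket gives the robot as it stands. The module is installed in compiled form; this text tells all that it offers.
- The arm moves only by the tool jog_arm, never from a script. Its argument "motion" is a list of rows, each an object of numbers: "gripper": the finger opening in mm, from 0 to 85.4; "tx", "ty", "tz": the shift along the tool's x, y, z in mm; "ax", "ay", "az": the turn, a rotation vector about the tool's x, y, z in rad. In form: [{"gripper": .., "tx": .., "ty": .., "tz": .., "ax": .., "ay": .., "az": ..}, ...]. A call has 1 to 12 rows; each row shifts and turns the commanded pose from where the row before left it, along the tool's axes as they then stand; what a row does not reach is not made up. A row lasts 1/10 s, in which the tool goes at most 50 mm and 8.59 degrees, less where a joint would pass 70% of its speed; a pose out of reach is approached as far as the arm can. A call is refused whole if a number of a shift passes 50 or a number of a turn 0.15, either way. A call with a gripper value outside its range is refused whole. The fingers move at their own pace and stop on an object; "newtons" is the grip in N (left out, the last holds). Time passes only in rows, so rows that do not move let the fingers close. It gives the time, the measured TCP pose, the force and the opening at its end, in the units of the state.
- get_obs(): the state, without advancing time (a new reading comes with each control period).
- vision.grab_frame(name): name is "scene" or "side" or "wrist"; returns the picture (400x640x3 uint8, red, green, blue); there is no depth.
- vision.get_calibration(name): a dict with "camera_matrix" (3x3 intrinsics, pixels), "world_from_camera" (4x4, takes a point from camera to world coordinates). Camera axes: x right, y down, z forward; pixel columns grow to the right and rows downward; lengths in m; the calibration is good to about 2 mm. A picture is of the moment at which its call begins: read the wrist's pose just before it. get_calibration takes no time and is no camera call; for the wrist camera it gives the pose at the moment of the call.
- ticket.hand_in(): hands the job in, once; it reports no verdict.
The state is a dict: "clock": time; "joints": joint angles; "qvel": joint speeds; "tau": joint torques, N m; "tcp_pos": TCP position; "orientation": TCP orientation; "contact_force": force on the tool from outside, world axes, zero at the start; "moment": the same for the moment, N m; "grip_width": finger opening in m.
Only numpy, scipy, OpenCV 4.12 (cv2) and the standard library are available. Lean on these libraries where they do the work, as an engineer would, in place of code of your own. Each camera call takes 0.05 s, during which the arm holds its last target.

## Working session

There is one attempt and no reset: what is moved stays moved. The work goes in short steps, Python scripts to look and compute and a tool call to move; the robot and the scene stay as the last step left them, time stands still between calls to the robot, and variables do not carry over. Pictures are saved under pics/ and viewed, and the job is handed in when it is done.

Besides the shell and the picture viewer there is one more tool, called as a command line: name --argument value ..., lists and objects as JSON in quotes. jog_arm: Moves the arm, as the interface text tells. Its arguments: {"type":"object","properties":{"motion":{"type":"array"},"newtons":{"type":"number"}},"required":["motion"]}

```bash
mkdir -p pics
python3 - <<'E'
from bench import get_obs, vision
import cv2
o=get_obs()
for k,v in o.items(): print(k,v)
for n in("scene","side"):
    cv2.imwrite(f"pics/{n}0.png",vision.grab_frame(n)[:,:,::-1])
    c=vision.get_calibration(n);print(n,c)
E
```

```text
clock 0.0
joints [-1.4390707   0.47780338  0.02235561  1.55644733 -0.01151786  1.10929267
 -0.08305604]
qvel [ 0.00050024  0.00077272  0.00075306 -0.00077033  0.00151142 -0.00100673
  0.00093834]
tau [-1.02700033e-03 -5.96469247e+01  1.60768826e+00 -2.81187898e+01
  1.25436665e-02  9.54607793e-03  7.36008758e-06]
tcp_pos [0.1602067  0.65506301 0.2070256 ]
orientation [-1.31438678 -1.02982094  1.0320779 ]
contact_force [0.33175916 0.0758979  0.32320336]
moment [-0.04051961  0.03173534  0.05810555]
grip_width 0.08567483562170854
scene {'camera_matrix': array([[420.80055141,   0.        , 317.10102914],
       [  0.        , 420.80055141, 199.57149525],
       [  0.        ,   0.        ,   1.        ]]), 'world_from_camera': array([[ 0.19029112,  0.83640261, -0.51402331,  1.09834101],
       [ 0.98172251, -0.16382541,  0.09686152, -0.06945004],
       [-0.00319485, -0.52306014, -0.85228979,  0.84669624],
       [ 0.        ,  0.        ,  0.        ,  1.        ]])}
side {'camera_matrix': array([[442.22188939,   0.        , 317.46484994],
       [  0.        , 442.22188939, 191.23433051],
       [  0.        ,   0.        ,   1.        ]]), 'world_from_camera': array([[ 0.91548597, -0.30299073,  0.26473015,  0.378243  ],
       [-0.40220395, -0.70687922,  0.58185372, -0.55788287],
       [ 0.01083596, -0.63915443, -0.76900208,  0.85308958],
       [ 0.        ,  0.        ,  0.        ,  1.        ]])}
```

View pics/scene0.png

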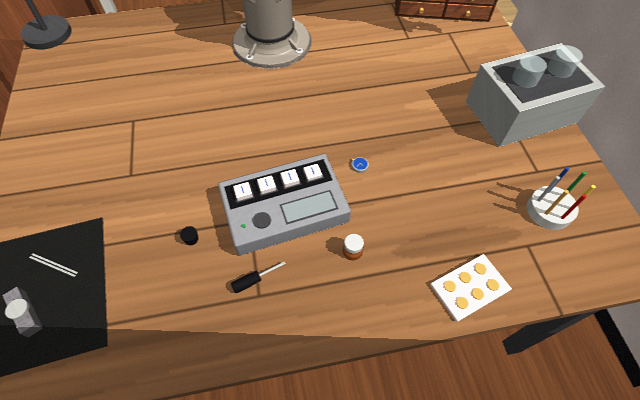

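View pics/side0.png

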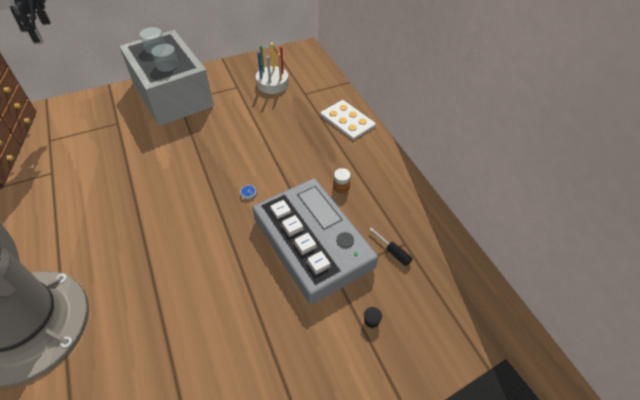

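Run:
```python
from bench import get_obs
from scipy.spatial.transform import Rotation as R
print(R.from_rotvec(get_obs()["orientation"]).as_matrix().round(3))
```

```text
[[ 0.238 -0.    -0.971]
 [ 0.971 -0.002  0.238]
 [-0.002 -1.    -0.   ]]
```

Both views show the console with four white keys: scene (244,190), (267,184), (290,177), (313,172), and side (319,262) to (280,208). The watch is near the robot's-left end. Next I'll measure the key centres.

```bash
cat > h.py <<'E'
import numpy as np,cv2
from bench import get_obs,vision
from scipy.spatial.transform import Rotation as R
def ray(n,uv):
    c=vision.get_calibration(n);K=c["camera_matrix"];T=c["world_from_camera"]
    return T[:3,3],T[:3,:3]@np.linalg.solve(K,[uv[0],uv[1],1.])
def plane(n,uv,z):
    o,d=ray(n,uv);return o+d*(z-o[2])/d[2]
def tri(a,b):
    o1,d1=ray("scene",a);o2,d2=ray("side",b)
    s=np.linalg.lstsq(np.c_[d1,-d2],o2-o1,rcond=None)[0]
    p,q=o1+s[0]*d1,o2+s[1]*d2
    return (p+q)/2,np.linalg.norm(p-q)
E
python3 - <<'E'
from h import *
out={}
for n,(x0,y0,x1,y1) in dict(scene=(215,145,355,255),side=(245,170,385,305)).items():
    im=cv2.imread(f"pics/{n}0.png");crop=im[y0:y1,x0:x1]
    up=cv2.resize(crop,None,fx=4.2,fy=4.2,interpolation=cv2.INTER_CUBIC)
    cv2.imwrite(f"pics/{n}0z.png",up)
    for th in (200,225):
        hsv=crop.min(2);m=(hsv>th).astype(np.uint8)
        m=cv2.morphologyEx(m,cv2.MORPH_CLOSE,np.ones((3,3)))
        k,l,st,ce=cv2.connectedComponentsWithStats(m)
        L=[(ce[i]+[x0,y0],st[i,4],st[i,2:4]) for i in range(1,k) if st[i,4]>40]
        for e in L: print(n,th,e[0].round(1),e[1],e[2],plane(n,e[0],.076).round(4))
        out[n,th]=[e[0] for e in L]
E
```

```text
scene 200 [312.4 170.8] 180 [18 15] [0.5572 0.0222 0.076 ]
scene 200 [289.5 176.2] 186 [18 15] [ 0.5619 -0.0306  0.076 ]
scene 200 [266.1 182.8] 190 [19 15] [ 0.5694 -0.084   0.076 ]
scene 200 [242.4 189.6] 200 [18 16] [ 0.5773 -0.137   0.076 ]
scene 200 [350.2 241.6] 135 [10 17] [0.7445 0.0649 0.076 ]
scene 225 [312.6 170.8] 174 [18 15] [0.5573 0.0225 0.076 ]
scene 225 [289.6 176.2] 181 [18 15] [ 0.5619 -0.0302  0.076 ]
scene 225 [266.2 182.8] 185 [18 15] [ 0.5695 -0.0837  0.076 ]
scene 225 [242.4 189.5] 189 [18 16] [ 0.5769 -0.137   0.076 ]
scene 225 [350.4 241.7] 126 [10 17] [0.7446 0.0653 0.076 ]
side 200 [341.9 174.1] 123 [15 10] [0.7201 0.0554 0.076 ]
side 200 [280.1 207.6] 151 [17 14] [0.5508 0.0194 0.076 ]
side 200 [292.1 223.4] 166 [19 15] [ 0.5594 -0.0308  0.076 ]
side 200 [304.8 241.4] 179 [19 16] [ 0.5666 -0.0841  0.076 ]
side 200 [318.4 260.4] 204 [20 18] [ 0.5743 -0.1372  0.076 ]
side 225 [280.2 207.5] 71 [15 12] [0.5511 0.0198 0.076 ]
side 225 [292.2 223.4] 96 [16 13] [ 0.5596 -0.0308  0.076 ]
side 225 [305.1 241.4] 93 [17 14] [ 0.5673 -0.0844  0.076 ]
side 225 [318.7 260.3] 118 [18 15] [ 0.575  -0.1371  0.076 ]
```

Run:
```python
from h import *
for nm,uv in dict(boxnear=(500,143),boxleft=(468,100),boxright=(603,92)).items(): print(nm,plane("scene",uv,0).round(3))
for uv in ((483,65),(560,45)): print('boxtop if y..',plane("scene",uv,.12).round(3))
print("watch",plane("scene",(360,164),.01).round(3),"jar",plane("scene",(353,240),.05).round(3))
for a,b in (((312.5,170.8),(280.1,207.6)),((289.5,176.2),(292.1,223.4)),((266.1,182.8),(305,241.4)),((242.4,189.5),(318.5,260.4))): print(tri(a,b))
o=get_obs();p=o["tcp_pos"];M=R.from_rotvec(o["orientation"]).as_matrix()
print(((M.T@(np.array([.556,.0215,.135])-p))*1000).round(1))
```

```text
boxnear [0.511 0.52  0.   ]
boxleft [0.351 0.496 0.   ]
boxright [0.395 0.877 0.   ]
boxtop if y.. [0.35  0.498 0.12 ]
boxtop if y.. [0.317 0.725 0.12 ]
watch [0.513 0.149 0.01 ] jar [0.73  0.076 0.05 ]
(array([0.55236137, 0.02360566, 0.06974159]), np.float64(0.0011049739165868435))
(array([ 0.56001439, -0.03002046,  0.07400225]), np.float64(0.0010352444230770112))
(array([ 0.56772094, -0.08360873,  0.07411653]), np.float64(0.0008766596639771352))
(array([ 0.5752329 , -0.13671945,  0.07412852]), np.float64(0.0010153771480556077))
[-521.4   73.1 -535. ]
```

View pics/scene0z.png

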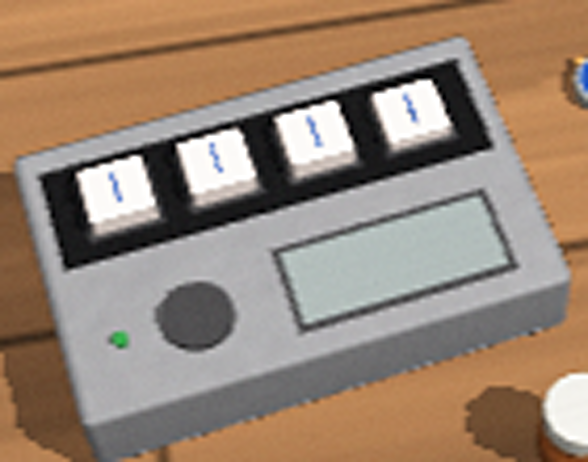

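View pics/side0z.png

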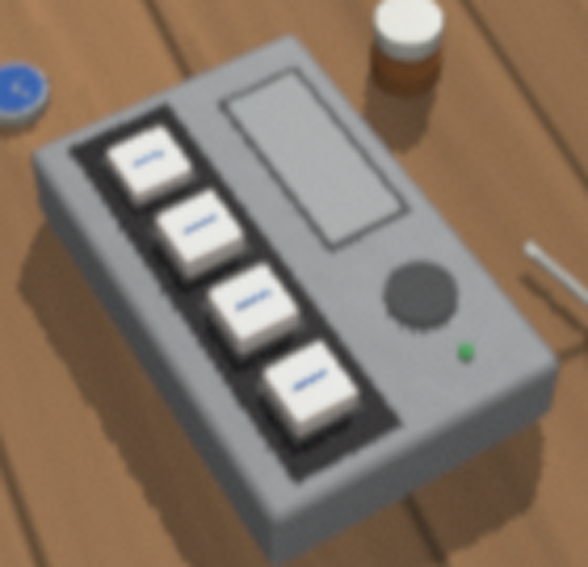

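The leftmost key as the robot sees it stands about 4 mm lower, at z = 0.070 against 0.074 for the others. That suggests it is the latched one, but I'll confirm by touch. First I'll close the gripper and travel to it.

jog_arm --motion '[{"gripper": 0, "tx": -32.5, "tz": -33.5}, {"tx": -32.5, "tz": -33.5}, {"tx": -32.5, "tz": -33.5}, {"tx": -32.5, "tz": -33.5}, {"tx": -32.5, "tz": -33.5}, {"tx": -32.5, "tz": -33.5}, {"tx": -32.5, "tz": -33.5}, {"tx": -32.5, "tz": -33.5}, {"tx": -32.5, "tz": -33.5}, {"tx": -32.5, "tz": -33.5}, {"tx": -32.5, "tz": -33.5}, {"tx": -32.5, "tz": -33.5}]' --newtons 20

```text
schema error: expected keys gripper, tx, ty, tz, ax, ay, az
```

jog_arm --motion '[{"tx": -32.5, "tz": -33.5}, {"tx": -32.5, "tz": -33.5}, {"tx": -32.5, "tz": -33.5}, {"tx": -32.5, "tz": -33.5}, {"ay": -0.127, "ty": 20}, {"ay": -0.127, "ty": 20}, {"ay": -0.128, "ty": 20}, {}, {}]'

```text
schema error: expected keys gripper, tx, ty, tz, ax, ay, az
```

```bash
cat > st.py <<'E'
from h import *
import sys
o=get_obs();p=o["tcp_pos"];M=R.from_rotvec(o["orientation"]).as_matrix()
print(o["clock"],p.round(4),o["contact_force"].round(2),o["moment"].round(3),o["grip_width"]);print(M.round(3))
K=[[.553,.0235],[.5603,-.030],[.568,-.0836],[.5755,-.1367]]
for k in K: print(((M.T@(np.array(k+[p[2]])-p))*1000).round(1))
E
python3 st.py
python3 - <<'E'
from h import *
cv2.imwrite("pics/s1.png",vision.grab_frame("side")[100:300,200:420,::-1].repeat(3,0).repeat(3,1)[:600,:660])
cv2.imwrite("pics/w1.png",vision.grab_frame("wrist")[:,:,::-1])
E
```

```text
0.1 [0.1602 0.6551 0.2071] [0.97 0.24 0.34] [ 0.033  0.019 -0.039] 0.08541251917673012
[[ 0.238 -0.    -0.971]
 [ 0.971 -0.002  0.238]
 [-0.002 -1.    -0.   ]]
[-520.3    0.9 -531.6]
[-570.5    1.  -551.4]
[-620.7    1.1 -571.6]
[-670.5    1.2 -591.5]
```

All seven keys are required in every row, so I'll resend.

jog_arm --motion '[{"gripper": 0, "tx": -32.5, "ty": 0, "tz": -33.3, "ax": 0, "ay": 0, "az": 0}, {"gripper": 0, "tx": -32.5, "ty": 0, "tz": -33.3, "ax": 0, "ay": 0, "az": 0}, {"gripper": 0, "tx": -32.5, "ty": 0, "tz": -33.3, "ax": 0, "ay": 0, "az": 0}, {"gripper": 0, "tx": -32.5, "ty": 0, "tz": -33.3, "ax": 0, "ay": 0, "az": 0}, {"gripper": 0, "tx": -32.5, "ty": 0, "tz": -33.3, "ax": 0, "ay": 0, "az": 0}, {"gripper": 0, "tx": -32.5, "ty": 0, "tz": -33.3, "ax": 0, "ay": 0, "az": 0}, {"gripper": 0, "tx": -32.5, "ty": 0, "tz": -33.3, "ax": 0, "ay": 0, "az": 0}, {"gripper": 0, "tx": -32.5, "ty": 0, "tz": -33.3, "ax": 0, "ay": 0, "az": 0}, {"gripper": 0, "tx": -32.5, "ty": 0, "tz": -33.3, "ax": 0, "ay": 0, "az": 0}, {"gripper": 0, "tx": -32.5, "ty": 0, "tz": -33.3, "ax": 0, "ay": 0, "az": 0}, {"gripper": 0, "tx": -32.5, "ty": 0, "tz": -33.3, "ax": 0, "ay": 0, "az": 0}, {"gripper": 0, "tx": -32.5, "ty": 0, "tz": -33.3, "ax": 0, "ay": 0, "az": 0}]' --newtons 20

```text
clock: 1.4
tcp_pos: [0.4565, 0.1802, 0.2082]
orientation: [-1.313, -1.031, 1.03]
contact_force: [0.8, 0.9, -1.2]
grip_width: 0.0001
```

jog_arm --motion '[{"gripper": 0, "tx": -32.5, "ty": 0, "tz": -33.3, "ax": 0, "ay": 0, "az": 0}, {"gripper": 0, "tx": -32.5, "ty": 0, "tz": -33.3, "ax": 0, "ay": 0, "az": 0}, {"gripper": 0, "tx": -32.5, "ty": 0, "tz": -33.3, "ax": 0, "ay": 0, "az": 0}, {"gripper": 0, "tx": -32.5, "ty": 0, "tz": -33.3, "ax": 0, "ay": 0, "az": 0}, {"gripper": 0, "tx": 0, "ty": 20, "tz": 0, "ax": 0, "ay": -0.127, "az": 0}, {"gripper": 0, "tx": 0, "ty": 20, "tz": 0, "ax": 0, "ay": -0.127, "az": 0}, {"gripper": 0, "tx": 0, "ty": 20, "tz": 0, "ax": 0, "ay": -0.128, "az": 0}, {"gripper": 0, "tx": 0, "ty": 0, "tz": 0, "ax": 0, "ay": 0, "az": 0}, {"gripper": 0, "tx": 0, "ty": 0, "tz": 0, "ax": 0, "ay": 0, "az": 0}]'

```text
clock: 2.3
tcp_pos: [0.5543, 0.0239, 0.1482]
orientation: [-1.14, -1.31, 1.311]
contact_force: [-0.4, -0.4, -0.1]
grip_width: -0.0002
```

```bash
python3 st.py
python3 - <<'E'
from h import *
cv2.imwrite("pics/s1.png",cv2.resize(vision.grab_frame("side")[100:300,200:420,::-1],None,fx=3,fy=3))
cv2.imwrite("pics/w1.png",vision.grab_frame("wrist")[:,:,::-1])
E
```

```text
2.3 [0.5543 0.0239 0.1482] [-0.44 -0.37 -0.09] [ 0.012  0.006 -0.058] -0.0001587649605705262
[[-0.138 -0.001 -0.99 ]
 [ 0.99  -0.    -0.138]
 [-0.    -1.     0.001]]
[-0.2  0.   1.4]
[-54.2   0.    1.5]
[-108.4    0.     1.3]
[-162.     0.     1.2]
```

View pics/s1.png

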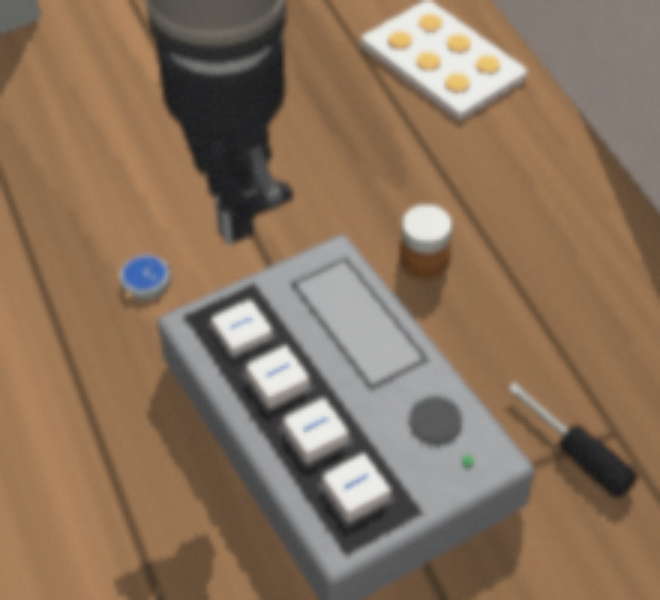

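View pics/w1.png

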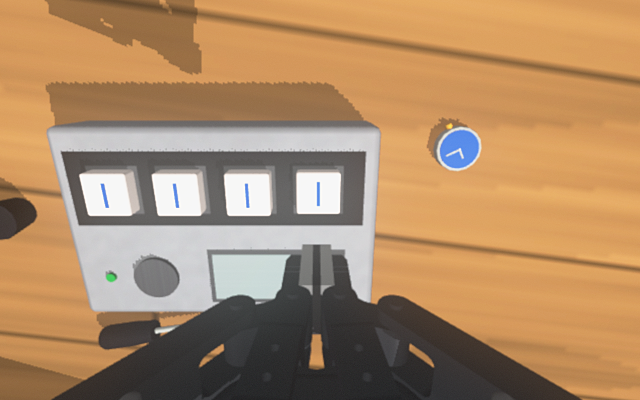

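The fingers hang above the leftmost key, at wrist column 317 against the key at column 318. I'll descend to about 12 mm above the key top.

jog_arm --motion '[{"gripper": 0, "tx": 0, "ty": 20, "tz": 1, "ax": 0, "ay": 0, "az": 0}, {"gripper": 0, "tx": 0, "ty": 20, "tz": 0, "ax": 0, "ay": 0, "az": 0}, {"gripper": 0, "tx": 0, "ty": 10, "tz": 0, "ax": 0, "ay": 0, "az": 0}, {"gripper": 0, "tx": 0, "ty": 0, "tz": 0, "ax": 0, "ay": 0, "az": 0}, {"gripper": 0, "tx": 0, "ty": 0, "tz": 0, "ax": 0, "ay": 0, "az": 0}]'

```text
clock: 2.9
tcp_pos: [0.554, 0.024, 0.0989]
orientation: [-1.14, -1.314, 1.312]
contact_force: [1.9, 0.4, 1.4]
grip_width: 0.0
```

jog_arm --motion '[{"gripper": 0, "tx": 0, "ty": 3, "tz": 0, "ax": 0, "ay": 0, "az": 0}, {"gripper": 0, "tx": 0, "ty": 0, "tz": 0, "ax": 0, "ay": 0, "az": 0}]'

```text
clock: 3.1
tcp_pos: [0.5538, 0.024, 0.0955]
orientation: [-1.139, -1.314, 1.312]
contact_force: [0.0, -1.0, -0.5]
grip_width: 0.0001
```

jog_arm --motion '[{"gripper": 0, "tx": 0, "ty": 3, "tz": 0, "ax": 0, "ay": 0, "az": 0}, {"gripper": 0, "tx": 0, "ty": 0, "tz": 0, "ax": 0, "ay": 0, "az": 0}]'

```text
clock: 3.3
tcp_pos: [0.5533, 0.0239, 0.0919]
orientation: [-1.138, -1.313, 1.313]
contact_force: [0.4, 0.0, -0.0]
grip_width: -0.0001
```

```bash
python3 - <<'E'
from h import *
cv2.imwrite("pics/s2.png",cv2.resize(vision.grab_frame("side")[140:290,220:400,::-1],None,fx=4,fy=4))
E
python3 st.py|head -1
```

```text
3.35 [0.5532 0.0239 0.0919] [ 0.07 -0.47  0.72] [-0.009 -0.003 -0.058] 5.077577482028065e-05
```

View pics/s2.png

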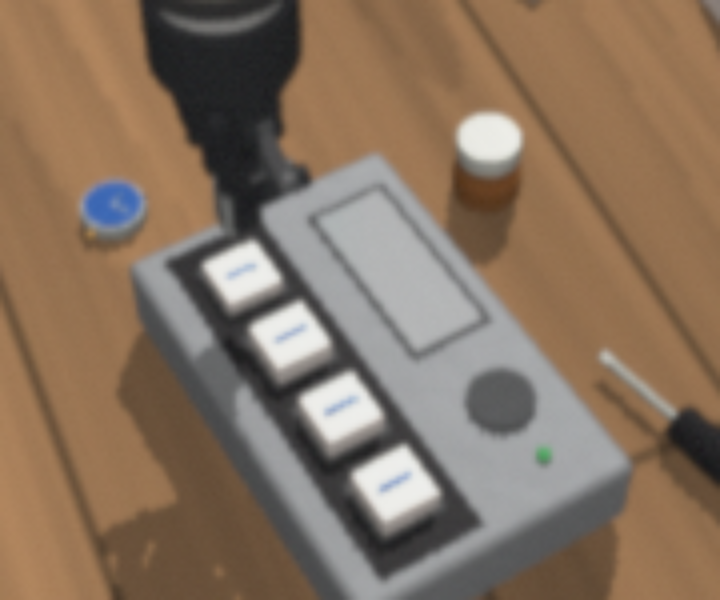

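```bash
cat >> h.py <<'E'
def proj(n,P):
    c=vision.get_calibration(n);T=np.linalg.inv(c["world_from_camera"]);q=c["camera_matrix"]@(T[:3,:3]@np.array(P)+T[:3,3]);return q[:2]/q[2]
E
python3 - <<'E'
from h import *
p=get_obs()["tcp_pos"]
for dz in (0,.014,.02): 
    q=p-[0,0,dz]; print(dz,proj("side",q),(proj("side",q)-[220,140])*4, proj("wrist",q), proj("scene",q))
for z in(.06,.07,.08,.09,.1,.11): print(z,plane("side",(280,196),z))
im=cv2.imread("pics/s2.png")
cv2.imwrite("pics/w2.png",vision.grab_frame("wrist")[:,:,::-1])
cv2.imwrite("pics/sc2.png",cv2.resize(vision.grab_frame("scene")[100:260,200:370,::-1],None,fx=3.7,fy=3.7))
E
```

```text
0 [280.07518944 201.37690634] [240.30075777 245.50762538] [315.34614861 242.91526321] [312.72845687 165.08990781]
0.014 [280.41715733 205.299531  ] [241.66862932 261.19812402] [315.40040206 232.43441057] [312.80362683 168.78818833]
0.02 [280.5614279  206.95442123] [242.24571162 267.81768491] [315.42146371 228.36565351] [312.83526423 170.34471389]
0.06 [0.56600291 0.06317752 0.06      ]
0.07 [0.56363546 0.05534662 0.07      ]
0.08 [0.56126802 0.04751572 0.08      ]
0.09 [0.55890057 0.03968482 0.09      ]
0.1 [0.55653312 0.03185392 0.1       ]
0.11 [0.55416567 0.02402302 0.11      ]
```

View pics/w2.png

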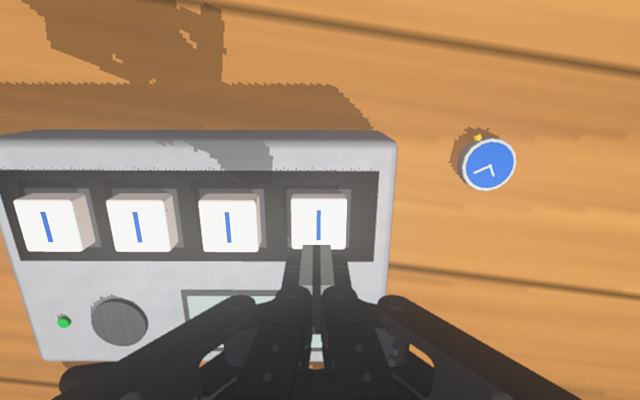

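View pics/sc2.png

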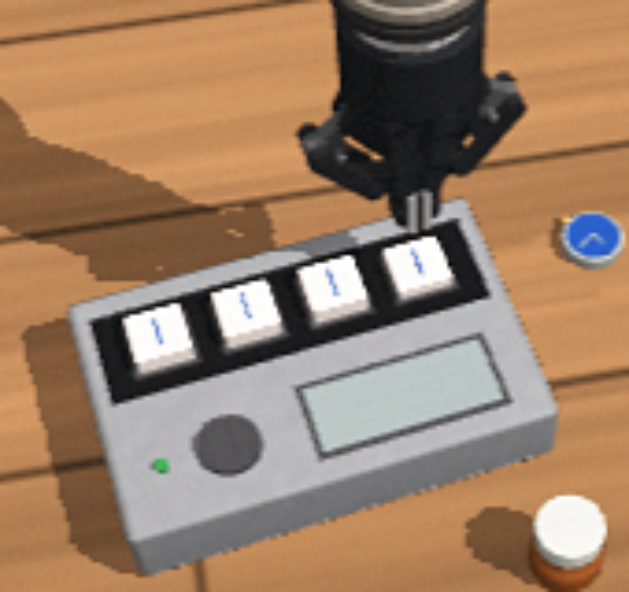

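Run:
```python
from h import *
for a,b in (((312.2,162.2),(280,198)),((312.2,162.6),(279,199))): print(tri(a,b))
```

```text
(array([0.55375951, 0.02301027, 0.10403725]), np.float64(0.0007989473581976945))
(array([0.55179876, 0.02360575, 0.1003898 ]), np.float64(0.00166665798875052))
```

jog_arm --motion '[{"gripper": 0, "tx": 0, "ty": 2, "tz": 0, "ax": 0, "ay": 0, "az": 0}, {"gripper": 0, "tx": 0, "ty": 0, "tz": 0, "ax": 0, "ay": 0, "az": 0}]'

```text
clock: 3.65
tcp_pos: [0.5532, 0.0239, 0.0898]
orientation: [-1.138, -1.313, 1.313]
contact_force: [-0.2, -0.2, 0.6]
grip_width: 0.0002
```

jog_arm --motion '[{"gripper": 0, "tx": 0, "ty": 1, "tz": 0, "ax": 0, "ay": 0, "az": 0}, {"gripper": 0, "tx": 0, "ty": 0, "tz": 0, "ax": 0, "ay": 0, "az": 0}]'

```text
clock: 3.85
tcp_pos: [0.5533, 0.0239, 0.0888]
orientation: [-1.138, -1.313, 1.313]
contact_force: [-0.0, 0.2, -0.2]
grip_width: 0.0003
```

jog_arm --motion '[{"gripper": 0, "tx": 0, "ty": 1, "tz": 0, "ax": 0, "ay": 0, "az": 0}, {"gripper": 0, "tx": 0, "ty": 0, "tz": 0, "ax": 0, "ay": 0, "az": 0}]'

```text
clock: 4.05
tcp_pos: [0.5533, 0.0239, 0.0879]
orientation: [-1.138, -1.313, 1.313]
contact_force: [0.3, 0.7, 0.4]
grip_width: -0.0001
```

jog_arm --motion '[{"gripper": 0, "tx": 0, "ty": 1, "tz": 0, "ax": 0, "ay": 0, "az": 0}, {"gripper": 0, "tx": 0, "ty": 0, "tz": 0, "ax": 0, "ay": 0, "az": 0}]'

```text
clock: 4.25
tcp_pos: [0.5533, 0.0239, 0.0869]
orientation: [-1.138, -1.313, 1.313]
contact_force: [0.4, 0.1, -0.1]
grip_width: 0.0
```

jog_arm --motion '[{"gripper": 0, "tx": 0, "ty": 1, "tz": 0, "ax": 0, "ay": 0, "az": 0}, {"gripper": 0, "tx": 0, "ty": 0, "tz": 0, "ax": 0, "ay": 0, "az": 0}]'

```text
clock: 4.45
tcp_pos: [0.5533, 0.0239, 0.0859]
orientation: [-1.138, -1.313, 1.313]
contact_force: [0.1, -0.1, -0.0]
grip_width: -0.0001
```

```bash
python3 - <<'E'
from h import *
a=vision.grab_frame("scene")[100:260,200:370,::-1];b=vision.grab_frame("side")[130:290,220:390,::-1]
cv2.imwrite("pics/c3.png",np.hstack([cv2.resize(x[30:110,(80 if i==0 else 20):(160 if i==0 else 100)],None,fx=5,fy=5,interpolation=2) for i,x in enumerate((a,b))]))
E
python3 st.py|head -1
```

```text
4.55 [0.5534 0.0239 0.086 ] [-0.03  0.16  0.53] [ 0.005 -0.001 -0.007] -0.00029818176548849487
```

View pics/c3.png

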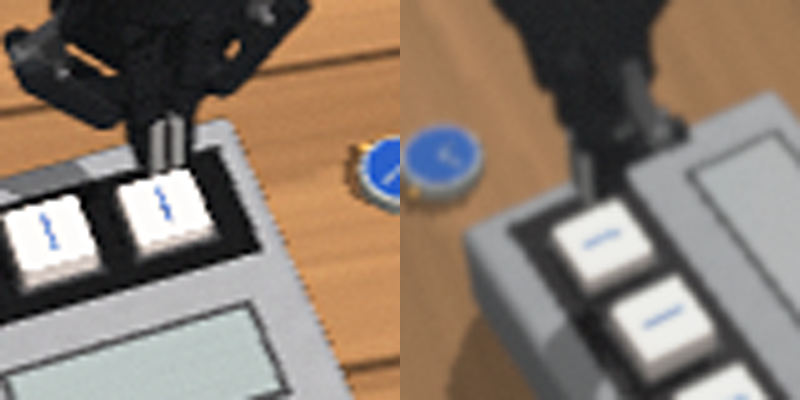

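Run:
```python
from h import *
print(tri((313.4,164),(277.5,199.6)))
print(tri((313.4,164),(279,200.5)))
```

```text
(array([0.55019816, 0.02726207, 0.09365812]), np.float64(0.0039960736841256625))
(array([0.55162814, 0.02579198, 0.0934697 ]), np.float64(0.00022936397044260402))
```

jog_arm --motion '[{"gripper": 0, "tx": 0, "ty": 1.5, "tz": 0, "ax": 0, "ay": 0, "az": 0}, {"gripper": 0, "tx": 0, "ty": 0, "tz": 0, "ax": 0, "ay": 0, "az": 0}]'

```text
clock: 4.75
tcp_pos: [0.5532, 0.0239, 0.0843]
orientation: [-1.138, -1.313, 1.313]
contact_force: [1.0, 0.2, 0.1]
grip_width: 0.0001
```

jog_arm --motion '[{"gripper": 0, "tx": 0, "ty": 1.5, "tz": 0, "ax": 0, "ay": 0, "az": 0}, {"gripper": 0, "tx": 0, "ty": 0, "tz": 0, "ax": 0, "ay": 0, "az": 0}]'

```text
clock: 4.95
tcp_pos: [0.5532, 0.0239, 0.0828]
orientation: [-1.138, -1.313, 1.313]
contact_force: [0.2, -0.4, -0.1]
grip_width: -0.0
```

jog_arm --motion '[{"gripper": 0, "tx": 0, "ty": 1.5, "tz": 0, "ax": 0, "ay": 0, "az": 0}, {"gripper": 0, "tx": 0, "ty": 0, "tz": 0, "ax": 0, "ay": 0, "az": 0}]'

```text
clock: 5.15
tcp_pos: [0.5532, 0.0239, 0.0813]
orientation: [-1.138, -1.313, 1.313]
contact_force: [-0.3, -0.0, -0.3]
grip_width: 0.0003
```

jog_arm --motion '[{"gripper": 0, "tx": 0, "ty": 1.5, "tz": 0, "ax": 0, "ay": 0, "az": 0}, {"gripper": 0, "tx": 0, "ty": 0, "tz": 0, "ax": 0, "ay": 0, "az": 0}]'

```text
clock: 5.35
tcp_pos: [0.5532, 0.0239, 0.0798]
orientation: [-1.138, -1.313, 1.313]
contact_force: [0.0, -0.2, 0.4]
grip_width: 0.0004
```

jog_arm --motion '[{"gripper": 0, "tx": 0, "ty": 1.5, "tz": 0, "ax": 0, "ay": 0, "az": 0}, {"gripper": 0, "tx": 0, "ty": 0, "tz": 0, "ax": 0, "ay": 0, "az": 0}]'

```text
clock: 5.55
tcp_pos: [0.5533, 0.0239, 0.0783]
orientation: [-1.138, -1.313, 1.313]
contact_force: [-0.0, 0.4, 0.1]
grip_width: 0.0002
```

```bash
python3 - <<'E'
from h import *
a=vision.grab_frame("scene")[100:260,200:370,::-1];b=vision.grab_frame("side")[130:290,220:390,::-1]
cv2.imwrite("pics/c4.png",np.hstack([cv2.resize(x[30:110,(80 if i==0 else 20):(160 if i==0 else 100)],None,fx=5,fy=5,interpolation=2) for i,x in enumerate((a,b))]))
E
python3 st.py|head -1
```

```text
5.65 [0.5533 0.0239 0.0784] [-1.55 -0.44  0.16] [ 0.01   0.028 -0.006] 0.0002804733938826487
```

View pics/c4.png

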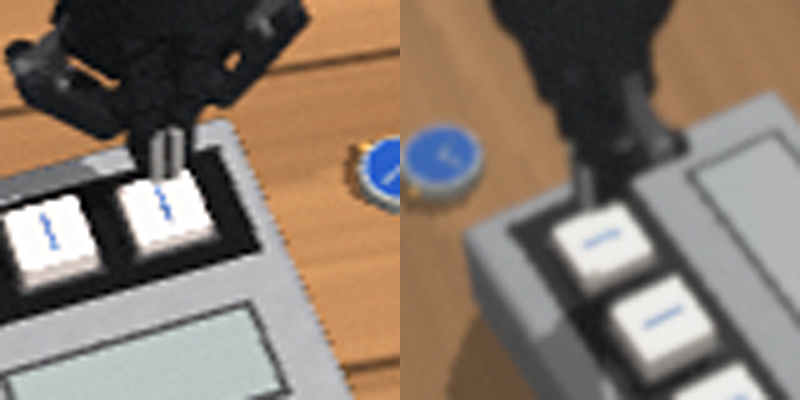

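jog_arm --motion '[{"gripper": 0, "tx": 0, "ty": 1.5, "tz": 0, "ax": 0, "ay": 0, "az": 0}, {"gripper": 0, "tx": 0, "ty": 0, "tz": 0, "ax": 0, "ay": 0, "az": 0}]'

```text
clock: 5.85
tcp_pos: [0.5532, 0.0239, 0.0768]
orientation: [-1.138, -1.313, 1.313]
contact_force: [0.2, -0.7, -0.3]
grip_width: 0.0004
```

jog_arm --motion '[{"gripper": 0, "tx": 0, "ty": 1.5, "tz": 0, "ax": 0, "ay": 0, "az": 0}, {"gripper": 0, "tx": 0, "ty": 0, "tz": 0, "ax": 0, "ay": 0, "az": 0}]'

```text
clock: 6.05
tcp_pos: [0.5532, 0.0239, 0.0753]
orientation: [-1.138, -1.313, 1.313]
contact_force: [-0.4, -0.1, -0.3]
grip_width: 0.0001
```

jog_arm --motion '[{"gripper": 0, "tx": 0, "ty": 1.5, "tz": 0, "ax": 0, "ay": 0, "az": 0}, {"gripper": 0, "tx": 0, "ty": 0, "tz": 0, "ax": 0, "ay": 0, "az": 0}]'

```text
clock: 6.25
tcp_pos: [0.5532, 0.0239, 0.0738]
orientation: [-1.138, -1.313, 1.313]
contact_force: [0.1, -0.8, -0.0]
grip_width: 0.0002
```

jog_arm --motion '[{"gripper": 0, "tx": 0, "ty": 1, "tz": 0, "ax": 0, "ay": 0, "az": 0}, {"gripper": 0, "tx": 0, "ty": 0, "tz": 0, "ax": 0, "ay": 0, "az": 0}]'

```text
clock: 6.45
tcp_pos: [0.5533, 0.0239, 0.0729]
orientation: [-1.138, -1.313, 1.313]
contact_force: [-0.5, -0.2, -0.3]
grip_width: -0.0006
```

jog_arm --motion '[{"gripper": 0, "tx": 0, "ty": 1, "tz": 0, "ax": 0, "ay": 0, "az": 0}, {"gripper": 0, "tx": 0, "ty": 0, "tz": 0, "ax": 0, "ay": 0, "az": 0}]'

```text
clock: 6.65
tcp_pos: [0.5533, 0.0239, 0.0719]
orientation: [-1.138, -1.313, 1.313]
contact_force: [1.3, 1.1, 1.0]
grip_width: 0.0002
```

jog_arm --motion '[{"gripper": 0, "tx": 0, "ty": 1, "tz": 0, "ax": 0, "ay": 0, "az": 0}, {"gripper": 0, "tx": 0, "ty": 0, "tz": 0, "ax": 0, "ay": 0, "az": 0}]'

```text
clock: 6.85
tcp_pos: [0.5533, 0.0239, 0.0709]
orientation: [-1.138, -1.313, 1.313]
contact_force: [0.1, -0.1, -0.4]
grip_width: -0.0
```

```bash
python3 - <<'E'
from h import *
a=vision.grab_frame("scene")[100:260,200:370,::-1];b=vision.grab_frame("side")[130:290,220:390,::-1]
cv2.imwrite("pics/c5.png",np.hstack([cv2.resize(x[30:110,(80 if i==0 else 20):(160 if i==0 else 100)],None,fx=5,fy=5,interpolation=2) for i,x in enumerate((a,b))]))
cv2.imwrite("pics/w5.png",vision.grab_frame("wrist")[:,:,::-1])
E
python3 st.py|head -1
```

```text
7.0 [0.5534 0.0239 0.071 ] [ 1.04 -0.58 -0.17] [-0.012  0.023  0.029] -2.5394895121510897e-05
```

View pics/c5.png

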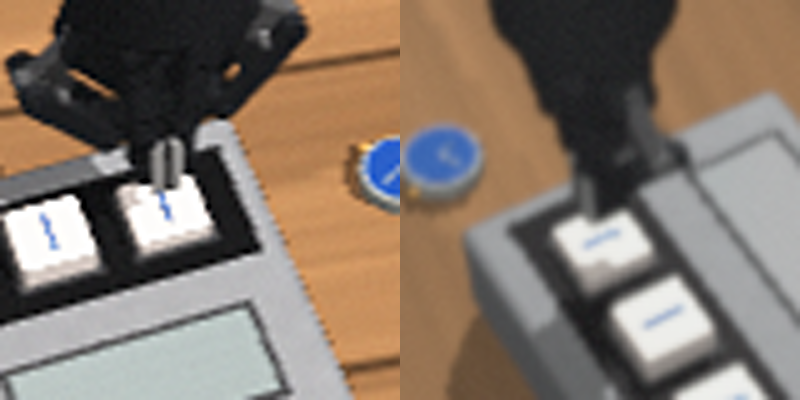

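View pics/w5.png

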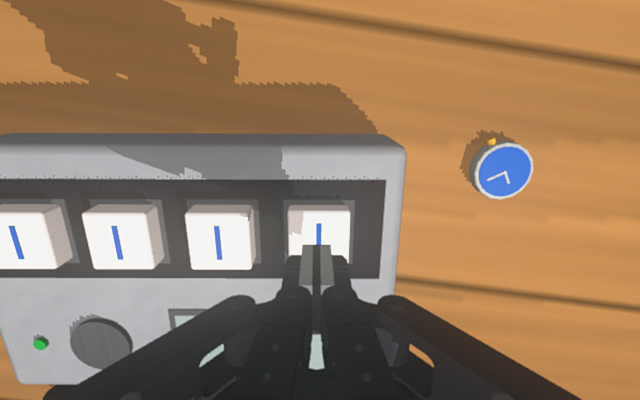

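jog_arm --motion '[{"gripper": 0, "tx": 0, "ty": 1, "tz": 0, "ax": 0, "ay": 0, "az": 0}, {"gripper": 0, "tx": 0, "ty": 0, "tz": 0, "ax": 0, "ay": 0, "az": 0}]'

```text
clock: 7.2
tcp_pos: [0.5533, 0.0239, 0.0699]
orientation: [-1.138, -1.313, 1.313]
contact_force: [0.4, 0.6, 0.5]
grip_width: -0.0005
```

jog_arm --motion '[{"gripper": 0, "tx": 0, "ty": 1, "tz": 0, "ax": 0, "ay": 0, "az": 0}, {"gripper": 0, "tx": 0, "ty": 0, "tz": 0, "ax": 0, "ay": 0, "az": 0}]'

```text
clock: 7.4
tcp_pos: [0.5533, 0.0239, 0.0689]
orientation: [-1.138, -1.313, 1.313]
contact_force: [-0.5, -0.7, 0.4]
grip_width: -0.0002
```

jog_arm --motion '[{"gripper": 0, "tx": 0, "ty": 1, "tz": 0, "ax": 0, "ay": 0, "az": 0}, {"gripper": 0, "tx": 0, "ty": 0, "tz": 0, "ax": 0, "ay": 0, "az": 0}]'

```text
clock: 7.6
tcp_pos: [0.5533, 0.0239, 0.0679]
orientation: [-1.138, -1.313, 1.313]
contact_force: [0.2, 0.4, -0.3]
grip_width: 0.0001
```

jog_arm --motion '[{"gripper": 0, "tx": 0, "ty": 1, "tz": 0, "ax": 0, "ay": 0, "az": 0}, {"gripper": 0, "tx": 0, "ty": 0, "tz": 0, "ax": 0, "ay": 0, "az": 0}]'

```text
clock: 7.8
tcp_pos: [0.5533, 0.0239, 0.0669]
orientation: [-1.138, -1.313, 1.313]
contact_force: [1.3, -0.1, -0.4]
grip_width: 0.0002
```

jog_arm --motion '[{"gripper": 0, "tx": 0, "ty": 1, "tz": 0, "ax": 0, "ay": 0, "az": 0}, {"gripper": 0, "tx": 0, "ty": 0, "tz": 0, "ax": 0, "ay": 0, "az": 0}]'

```text
clock: 8.0
tcp_pos: [0.5533, 0.0239, 0.0659]
orientation: [-1.138, -1.313, 1.313]
contact_force: [0.5, -0.0, 0.8]
grip_width: -0.0
```

jog_arm --motion '[{"gripper": 0, "tx": 0, "ty": 1, "tz": 0, "ax": 0, "ay": 0, "az": 0}, {"gripper": 0, "tx": 0, "ty": 0, "tz": 0, "ax": 0, "ay": 0, "az": 0}]'

```text
clock: 8.2
tcp_pos: [0.5533, 0.0239, 0.0649]
orientation: [-1.138, -1.313, 1.313]
contact_force: [0.1, 0.3, -0.5]
grip_width: 0.0002
```

```bash
python3 - <<'E'
from h import *
a=vision.grab_frame("scene")[100:260,200:370,::-1];b=vision.grab_frame("side")[130:290,220:390,::-1]
cv2.imwrite("pics/c6.png",np.hstack([cv2.resize(x[30:110,(80 if i==0 else 20):(160 if i==0 else 100)],None,fx=5,fy=5,interpolation=2) for i,x in enumerate((a,b))]))
E
python3 st.py|head -1
```

```text
8.3 [0.5534 0.0239 0.065 ] [ 0.97 -0.13 -0.49] [-0.049  0.05   0.022] 0.00019178752460487694
```

View pics/c6.png

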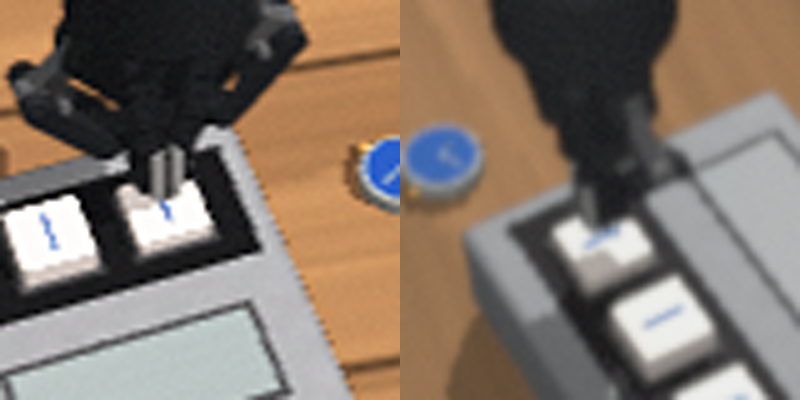

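Still no contact. The tip is at scene crop (167,200), nearing the key centre at (165,206), so I'm continuing.

jog_arm --motion '[{"gripper": 0, "tx": 0, "ty": 1, "tz": 0, "ax": 0, "ay": 0, "az": 0}, {"gripper": 0, "tx": 0, "ty": 0, "tz": 0, "ax": 0, "ay": 0, "az": 0}]'

```text
clock: 8.5
tcp_pos: [0.5533, 0.0239, 0.0639]
orientation: [-1.138, -1.313, 1.313]
contact_force: [-0.3, -0.3, 0.2]
grip_width: 0.0003
```

jog_arm --motion '[{"gripper": 0, "tx": 0, "ty": 1, "tz": 0, "ax": 0, "ay": 0, "az": 0}, {"gripper": 0, "tx": 0, "ty": 0, "tz": 0, "ax": 0, "ay": 0, "az": 0}]'

```text
clock: 8.7
tcp_pos: [0.5533, 0.0239, 0.0629]
orientation: [-1.138, -1.313, 1.313]
contact_force: [0.0, 0.6, -0.1]
grip_width: -0.0002
```

jog_arm --motion '[{"gripper": 0, "tx": 0, "ty": 1, "tz": 0, "ax": 0, "ay": 0, "az": 0}, {"gripper": 0, "tx": 0, "ty": 0, "tz": 0, "ax": 0, "ay": 0, "az": 0}]'

```text
clock: 8.9
tcp_pos: [0.5532, 0.0239, 0.0619]
orientation: [-1.138, -1.313, 1.313]
contact_force: [-0.1, 0.1, 0.6]
grip_width: -0.0004
```

jog_arm --motion '[{"gripper": 0, "tx": 0, "ty": 1, "tz": 0, "ax": 0, "ay": 0, "az": 0}, {"gripper": 0, "tx": 0, "ty": 0, "tz": 0, "ax": 0, "ay": 0, "az": 0}]'

```text
clock: 9.1
tcp_pos: [0.5533, 0.0239, 0.0609]
orientation: [-1.138, -1.313, 1.313]
contact_force: [-0.2, -0.2, 0.1]
grip_width: 0.0001
```

jog_arm --motion '[{"gripper": 0, "tx": 0, "ty": 1, "tz": 0, "ax": 0, "ay": 0, "az": 0}, {"gripper": 0, "tx": 0, "ty": 0, "tz": 0, "ax": 0, "ay": 0, "az": 0}]'

```text
clock: 9.3
tcp_pos: [0.5533, 0.0239, 0.0599]
orientation: [-1.138, -1.313, 1.313]
contact_force: [0.4, 0.8, 0.0]
grip_width: 0.0002
```

```bash
python3 - <<'E'
from h import *
a=vision.grab_frame("scene")[100:260,200:370,::-1];b=vision.grab_frame("side")[130:290,220:390,::-1]
cv2.imwrite("pics/c7.png",np.hstack([cv2.resize(x[30:110,(80 if i==0 else 20):(160 if i==0 else 100)],None,fx=5,fy=5,interpolation=2) for i,x in enumerate((a,b))]))
E
python3 st.py|head -1
```

```text
9.4 [0.5534 0.0239 0.06  ] [0.22 0.22 0.71] [ 0.052 -0.031  0.001] -6.604020331961302e-05
```

View pics/c7.png

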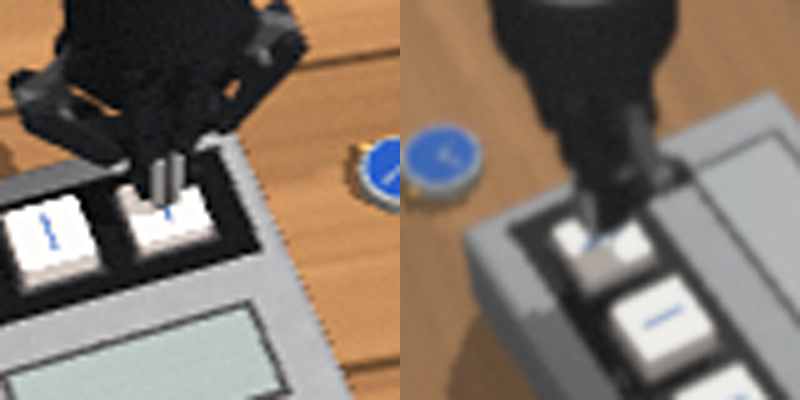

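jog_arm --motion '[{"gripper": 0, "tx": 0, "ty": 0.6, "tz": 0, "ax": 0, "ay": 0, "az": 0}, {"gripper": 0, "tx": 0, "ty": 0, "tz": 0, "ax": 0, "ay": 0, "az": 0}]'

```text
clock: 9.6
tcp_pos: [0.5533, 0.0239, 0.0593]
orientation: [-1.139, -1.313, 1.313]
contact_force: [-0.2, 0.1, 0.7]
grip_width: -0.0002
```

jog_arm --motion '[{"gripper": 0, "tx": 0, "ty": 0.6, "tz": 0, "ax": 0, "ay": 0, "az": 0}, {"gripper": 0, "tx": 0, "ty": 0, "tz": 0, "ax": 0, "ay": 0, "az": 0}]'

```text
clock: 9.8
tcp_pos: [0.5533, 0.0239, 0.0587]
orientation: [-1.138, -1.313, 1.313]
contact_force: [-1.4, -1.0, 0.5]
grip_width: 0.0002
```

jog_arm --motion '[{"gripper": 0, "tx": 0, "ty": 0.6, "tz": 0, "ax": 0, "ay": 0, "az": 0}, {"gripper": 0, "tx": 0, "ty": 0, "tz": 0, "ax": 0, "ay": 0, "az": 0}]'

```text
clock: 10.0
tcp_pos: [0.5533, 0.0239, 0.0581]
orientation: [-1.138, -1.313, 1.313]
contact_force: [-0.1, 0.0, -0.0]
grip_width: 0.0003
```

jog_arm --motion '[{"gripper": 0, "tx": 0, "ty": 0.6, "tz": 0, "ax": 0, "ay": 0, "az": 0}, {"gripper": 0, "tx": 0, "ty": 0, "tz": 0, "ax": 0, "ay": 0, "az": 0}]'

```text
clock: 10.2
tcp_pos: [0.5533, 0.0239, 0.0575]
orientation: [-1.138, -1.313, 1.313]
contact_force: [0.3, -0.7, 0.1]
grip_width: -0.0001
```

jog_arm --motion '[{"gripper": 0, "tx": 0, "ty": 0.6, "tz": 0, "ax": 0, "ay": 0, "az": 0}, {"gripper": 0, "tx": 0, "ty": 0, "tz": 0, "ax": 0, "ay": 0, "az": 0}]'

```text
clock: 10.4
tcp_pos: [0.5533, 0.0239, 0.0569]
orientation: [-1.138, -1.313, 1.313]
contact_force: [1.1, -0.3, -0.3]
grip_width: 0.0001
```

jog_arm --motion '[{"gripper": 0, "tx": 0, "ty": 0.6, "tz": 0, "ax": 0, "ay": 0, "az": 0}, {"gripper": 0, "tx": 0, "ty": 0, "tz": 0, "ax": 0, "ay": 0, "az": 0}]'

```text
clock: 10.6
tcp_pos: [0.5533, 0.0239, 0.0563]
orientation: [-1.139, -1.313, 1.313]
contact_force: [0.4, 0.1, -0.0]
grip_width: 0.0001
```

```bash
python3 - <<'E'
from h import *
a=vision.grab_frame("scene")[100:260,200:370,::-1];b=vision.grab_frame("side")[130:290,220:390,::-1]
cv2.imwrite("pics/c8.png",np.hstack([cv2.resize(x[30:110,(80 if i==0 else 20):(160 if i==0 else 100)],None,fx=5,fy=5,interpolation=2) for i,x in enumerate((a,b))]))
E
python3 st.py|head -1
```

```text
10.7 [0.5534 0.0239 0.0564] [-0.11  0.85  0.3 ] [-0.019 -0.021 -0.009] 0.00016049847595521303
```

View pics/c8.png

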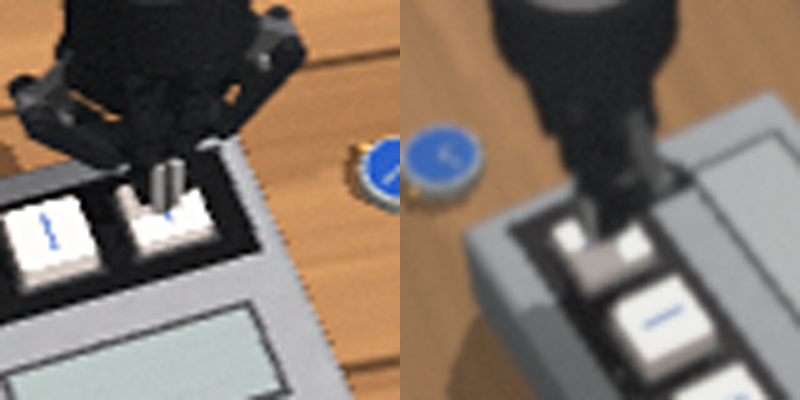

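jog_arm --motion '[{"gripper": 0, "tx": 0, "ty": 0.7, "tz": 0, "ax": 0, "ay": 0, "az": 0}, {"gripper": 0, "tx": 0, "ty": 0, "tz": 0, "ax": 0, "ay": 0, "az": 0}]'

```text
clock: 10.9
tcp_pos: [0.5533, 0.0239, 0.0556]
orientation: [-1.138, -1.313, 1.313]
contact_force: [0.3, 1.1, -0.1]
grip_width: 0.0001
```

jog_arm --motion '[{"gripper": 0, "tx": 0, "ty": 0.7, "tz": 0, "ax": 0, "ay": 0, "az": 0}, {"gripper": 0, "tx": 0, "ty": 0, "tz": 0, "ax": 0, "ay": 0, "az": 0}]'

```text
clock: 11.1
tcp_pos: [0.5533, 0.0239, 0.0549]
orientation: [-1.138, -1.313, 1.313]
contact_force: [-0.1, 0.4, 0.1]
grip_width: 0.0
```

jog_arm --motion '[{"gripper": 0, "tx": 0, "ty": 0.7, "tz": 0, "ax": 0, "ay": 0, "az": 0}, {"gripper": 0, "tx": 0, "ty": 0, "tz": 0, "ax": 0, "ay": 0, "az": 0}]'

```text
clock: 11.3
tcp_pos: [0.5533, 0.0239, 0.0542]
orientation: [-1.138, -1.313, 1.313]
contact_force: [-0.2, 0.4, -0.3]
grip_width: 0.0001
```

jog_arm --motion '[{"gripper": 0, "tx": 0, "ty": 0.7, "tz": 0, "ax": 0, "ay": 0, "az": 0}, {"gripper": 0, "tx": 0, "ty": 0, "tz": 0, "ax": 0, "ay": 0, "az": 0}]'

```text
clock: 11.5
tcp_pos: [0.5533, 0.0239, 0.0535]
orientation: [-1.138, -1.313, 1.313]
contact_force: [0.3, -0.0, 0.3]
grip_width: 0.0
```

```bash
python3 - <<'E'
from h import *
a=vision.grab_frame("scene")[100:260,200:370,::-1];b=vision.grab_frame("side")[130:290,220:390,::-1]
cv2.imwrite("pics/c9.png",np.hstack([cv2.resize(x[45:95,(85 if i==0 else 30):(135 if i==0 else 80)],None,fx=8,fy=8,interpolation=2) for i,x in enumerate((a,b))]))
cv2.imwrite("pics/w9.png",vision.grab_frame("wrist")[:,:,::-1])
E
python3 st.py
```

```text
11.65 [0.5534 0.0239 0.0536] [-0.62 -0.65  0.07] [0.017 0.043 0.002] -0.0004541633407018393
[[-0.142  0.    -0.99 ]
 [ 0.99   0.    -0.142]
 [ 0.    -1.    -0.   ]]
[-0.3 -0.   0.4]
[-54.3  -0.    0.8]
[-108.5   -0.     0.8]
[-162.1   -0.     0.9]
```

View pics/c9.png

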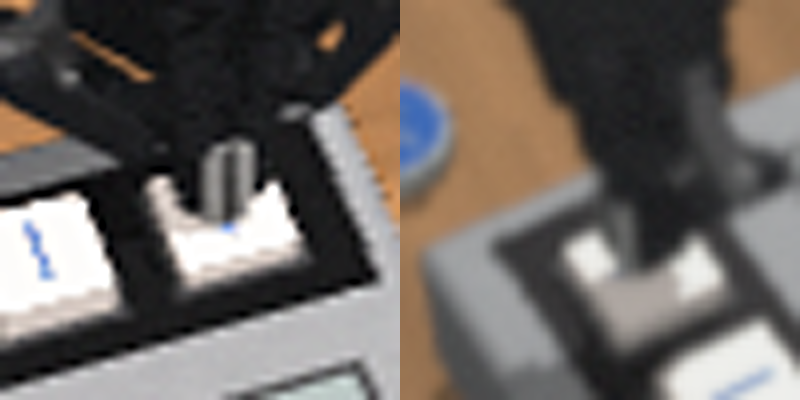

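View pics/w9.png

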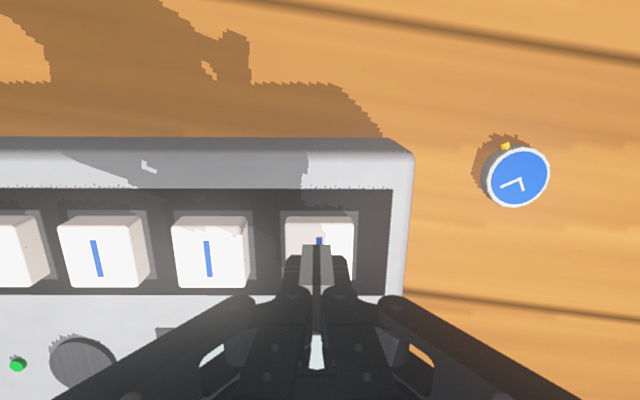

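jog_arm --motion '[{"gripper": 0, "tx": 0, "ty": 0.7, "tz": 0, "ax": 0, "ay": 0, "az": 0}, {"gripper": 0, "tx": 0, "ty": 0, "tz": 0, "ax": 0, "ay": 0, "az": 0}]'

```text
clock: 11.85
tcp_pos: [0.5533, 0.0239, 0.0528]
orientation: [-1.138, -1.313, 1.313]
contact_force: [0.3, 0.3, 0.6]
grip_width: 0.0
```

jog_arm --motion '[{"gripper": 0, "tx": 0, "ty": 0.7, "tz": 0, "ax": 0, "ay": 0, "az": 0}, {"gripper": 0, "tx": 0, "ty": 0, "tz": 0, "ax": 0, "ay": 0, "az": 0}]'

```text
clock: 12.05
tcp_pos: [0.5533, 0.0239, 0.0521]
orientation: [-1.138, -1.313, 1.313]
contact_force: [-0.2, -0.1, -0.0]
grip_width: 0.0001
```

jog_arm --motion '[{"gripper": 0, "tx": 0, "ty": 0.7, "tz": 0, "ax": 0, "ay": 0, "az": 0}, {"gripper": 0, "tx": 0, "ty": 0, "tz": 0, "ax": 0, "ay": 0, "az": 0}]'

```text
clock: 12.25
tcp_pos: [0.5533, 0.0239, 0.0514]
orientation: [-1.138, -1.313, 1.313]
contact_force: [-0.5, 0.4, 0.4]
grip_width: 0.0
```

jog_arm --motion '[{"gripper": 0, "tx": 0, "ty": 0.7, "tz": 0, "ax": 0, "ay": 0, "az": 0}, {"gripper": 0, "tx": 0, "ty": 0, "tz": 0, "ax": 0, "ay": 0, "az": 0}]'

```text
clock: 12.45
tcp_pos: [0.5533, 0.0239, 0.0507]
orientation: [-1.138, -1.313, 1.313]
contact_force: [0.2, 0.4, -0.0]
grip_width: 0.0002
```

jog_arm --motion '[{"gripper": 0, "tx": 0, "ty": 0.7, "tz": 0, "ax": 0, "ay": 0, "az": 0}, {"gripper": 0, "tx": 0, "ty": 0, "tz": 0, "ax": 0, "ay": 0, "az": 0}]'

```text
clock: 12.65
tcp_pos: [0.5533, 0.0239, 0.05]
orientation: [-1.138, -1.313, 1.313]
contact_force: [-0.3, 0.7, 0.6]
grip_width: -0.0001
```

jog_arm --motion '[{"gripper": 0, "tx": 0, "ty": 0.7, "tz": 0, "ax": 0, "ay": 0, "az": 0}, {"gripper": 0, "tx": 0, "ty": 0, "tz": 0, "ax": 0, "ay": 0, "az": 0}]'

```text
clock: 12.85
tcp_pos: [0.5533, 0.0239, 0.0493]
orientation: [-1.138, -1.313, 1.313]
contact_force: [0.0, 0.5, 0.4]
grip_width: 0.0001
```

```bash
python3 - <<'E'
from h import *
a=vision.grab_frame("scene")[100:260,200:370,::-1];b=vision.grab_frame("side")[130:290,220:390,::-1]
cv2.imwrite("pics/c10.png",np.hstack([cv2.resize(x[45:95,(85 if i==0 else 30):(135 if i==0 else 80)],None,fx=8,fy=8,interpolation=2) for i,x in enumerate((a,b))]))
E
python3 st.py|head -1
```

```text
12.95 [0.5533 0.0239 0.0494] [-0.9   0.57  0.32] [ 0.02  -0.041 -0.006] 0.00040013977515353824
```

View pics/c10.png

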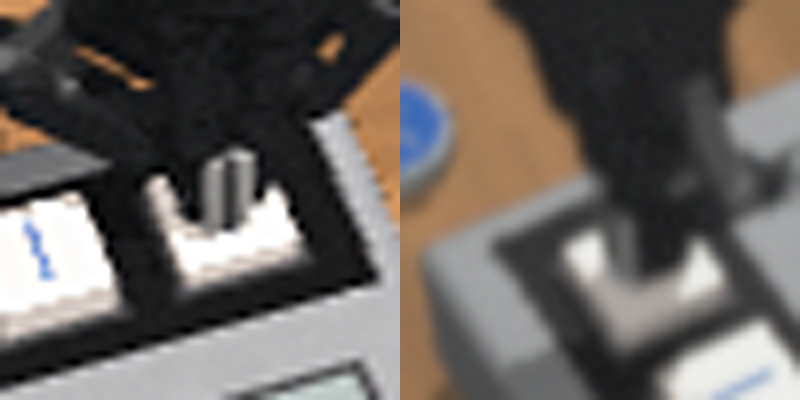

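Run:
```python
from h import *
p=get_obs()["tcp_pos"]
def atx(n,uv,x):
    o,d=ray(n,uv);return o+d*(x-o[0])/d[0]
for dx in (0,.007,.011): print(atx("scene",(313.75,173.5),p[0]+dx).round(4),atx("side",(278.1,209.75),p[0]-dx).round(4))
for t in (.01,.0,-.014,-.02):
  print(t,proj("side",p+[0,0,t]),proj("wrist",p+[0,0,t]),proj("scene",p+[0,0,t]))
```

```text
[0.5533 0.0258 0.0591] [0.5533 0.0459 0.0351]
[0.5603 0.0246 0.0693] [0.5463 0.0217 0.0678]
[0.5643 0.0239 0.075 ] [0.5423 0.0079 0.0865]
0.01 [280.89817748 210.34699446] [315.31195639 251.41342533] [312.91516609 173.58091602]
0.0 [281.13077437 213.01865815] [315.35567876 242.93794958] [312.96587044 176.08162846]
-0.014 [281.4504813 216.6908886] [315.40977162 232.45217812] [313.0353759  179.50960217]
-0.02 [281.58542913 218.24093168] [315.4307711  228.38148016] [313.06464888 180.9533303 ]
```

With the pad depth accounted for, the tip is at z ≈ 0.069–0.075, so contact is close. I'm continuing in small steps.

jog_arm --motion '[{"gripper": 0, "tx": 0, "ty": 0.7, "tz": 0, "ax": 0, "ay": 0, "az": 0}, {"gripper": 0, "tx": 0, "ty": 0, "tz": 0, "ax": 0, "ay": 0, "az": 0}]'

```text
clock: 13.15
tcp_pos: [0.5534, 0.0239, 0.0487]
orientation: [-1.139, -1.313, 1.313]
contact_force: [-0.7, 0.3, 1.4]
grip_width: -0.0001
```

jog_arm --motion '[{"gripper": 0, "tx": 0, "ty": 0.7, "tz": 0, "ax": 0, "ay": 0, "az": 0}, {"gripper": 0, "tx": 0, "ty": 0, "tz": 0, "ax": 0, "ay": 0, "az": 0}]'

```text
clock: 13.35
tcp_pos: [0.5535, 0.0239, 0.0482]
orientation: [-1.139, -1.313, 1.313]
contact_force: [-0.7, -1.0, 2.6]
grip_width: 0.0001
```

jog_arm --motion '[{"gripper": 0, "tx": 0, "ty": 0.7, "tz": 0, "ax": 0, "ay": 0, "az": 0}, {"gripper": 0, "tx": 0, "ty": 0, "tz": 0, "ax": 0, "ay": 0, "az": 0}]'

```text
clock: 13.55
tcp_pos: [0.5534, 0.0239, 0.0474]
orientation: [-1.139, -1.313, 1.313]
contact_force: [-0.4, 0.4, 3.0]
grip_width: -0.0001
```

Contact came at TCP z ≈ 0.0488 and the force rose steeply to about 3 N. Now I'll lift off, move to the second key and descend to just above its expected contact height.

jog_arm --motion '[{"gripper": 0, "tx": 0, "ty": -10, "tz": 0, "ax": 0, "ay": 0, "az": 0}, {"gripper": 0, "tx": 0, "ty": -10, "tz": 0, "ax": 0, "ay": 0, "az": 0}, {"gripper": 0, "tx": -27, "ty": 0, "tz": 0.8, "ax": 0, "ay": 0, "az": 0}, {"gripper": 0, "tx": -27.3, "ty": 0, "tz": 0, "ax": 0, "ay": 0, "az": 0}, {"gripper": 0, "tx": 0, "ty": 0, "tz": 0, "ax": 0, "ay": 0, "az": 0}, {"gripper": 0, "tx": 0, "ty": 8, "tz": 0, "ax": 0, "ay": 0, "az": 0}, {"gripper": 0, "tx": 0, "ty": 4, "tz": 0, "ax": 0, "ay": 0, "az": 0}, {"gripper": 0, "tx": 0, "ty": 0, "tz": 0, "ax": 0, "ay": 0, "az": 0}, {"gripper": 0, "tx": 0, "ty": 0, "tz": 0, "ax": 0, "ay": 0, "az": 0}]'

```text
clock: 14.45
tcp_pos: [0.56, -0.029, 0.055]
orientation: [-1.137, -1.314, 1.314]
contact_force: [-0.2, 0.7, 0.3]
grip_width: 0.0001
```

jog_arm --motion '[{"gripper": 0, "tx": 0, "ty": 0.7, "tz": 0, "ax": 0, "ay": 0, "az": 0}, {"gripper": 0, "tx": 0, "ty": 0, "tz": 0, "ax": 0, "ay": 0, "az": 0}]'

```text
clock: 14.65
tcp_pos: [0.5603, -0.0297, 0.0546]
orientation: [-1.138, -1.314, 1.313]
contact_force: [-0.8, 0.5, 0.0]
grip_width: -0.0002
```

jog_arm --motion '[{"gripper": 0, "tx": 0, "ty": 0.7, "tz": 0, "ax": 0, "ay": 0, "az": 0}, {"gripper": 0, "tx": 0, "ty": 0, "tz": 0, "ax": 0, "ay": 0, "az": 0}]'

```text
clock: 14.85
tcp_pos: [0.5603, -0.0299, 0.0539]
orientation: [-1.139, -1.313, 1.313]
contact_force: [0.1, -0.0, 0.2]
grip_width: -0.0001
```

jog_arm --motion '[{"gripper": 0, "tx": 0, "ty": 0.7, "tz": 0, "ax": 0, "ay": 0, "az": 0}, {"gripper": 0, "tx": 0, "ty": 0, "tz": 0, "ax": 0, "ay": 0, "az": 0}]'

```text
clock: 15.05
tcp_pos: [0.5602, -0.03, 0.0531]
orientation: [-1.138, -1.313, 1.313]
contact_force: [0.1, 0.3, -0.5]
grip_width: 0.0001
```

jog_arm --motion '[{"gripper": 0, "tx": 0, "ty": 0.6, "tz": 0, "ax": 0, "ay": 0, "az": 0}, {"gripper": 0, "tx": 0, "ty": 0, "tz": 0, "ax": 0, "ay": 0, "az": 0}]'

```text
clock: 15.25
tcp_pos: [0.5603, -0.03, 0.0526]
orientation: [-1.139, -1.313, 1.313]
contact_force: [-0.3, 0.0, 1.3]
grip_width: -0.0004
```

jog_arm --motion '[{"gripper": 0, "tx": 0, "ty": 0.6, "tz": 0, "ax": 0, "ay": 0, "az": 0}, {"gripper": 0, "tx": 0, "ty": 0, "tz": 0, "ax": 0, "ay": 0, "az": 0}]'

```text
clock: 15.45
tcp_pos: [0.5603, -0.03, 0.052]
orientation: [-1.139, -1.313, 1.313]
contact_force: [0.3, -0.3, 1.1]
grip_width: -0.0001
```

jog_arm --motion '[{"gripper": 0, "tx": 0, "ty": 0.6, "tz": 0, "ax": 0, "ay": 0, "az": 0}, {"gripper": 0, "tx": 0, "ty": 0, "tz": 0, "ax": 0, "ay": 0, "az": 0}]'

```text
clock: 15.65
tcp_pos: [0.5603, -0.03, 0.0514]
orientation: [-1.139, -1.313, 1.313]
contact_force: [-0.9, 0.4, 2.9]
grip_width: -0.0003
```

Key 2 met the finger at TCP z ≈ 0.0528, 4 mm higher than key 1, and it yields softly. It is up. Key 3 is next.

jog_arm --motion '[{"gripper": 0, "tx": 0, "ty": -8, "tz": 0, "ax": 0, "ay": 0, "az": 0}, {"gripper": 0, "tx": 0, "ty": -8, "tz": 0, "ax": 0, "ay": 0, "az": 0}, {"gripper": 0, "tx": -27, "ty": 0, "tz": 0, "ax": 0, "ay": 0, "az": 0}, {"gripper": 0, "tx": -27, "ty": 0, "tz": 0, "ax": 0, "ay": 0, "az": 0}, {"gripper": 0, "tx": 0, "ty": 0, "tz": 0, "ax": 0, "ay": 0, "az": 0}, {"gripper": 0, "tx": 0, "ty": 8, "tz": 0, "ax": 0, "ay": 0, "az": 0}, {"gripper": 0, "tx": 0, "ty": 5, "tz": 0, "ax": 0, "ay": 0, "az": 0}, {"gripper": 0, "tx": 0, "ty": 0, "tz": 0, "ax": 0, "ay": 0, "az": 0}, {"gripper": 0, "tx": 0, "ty": 0, "tz": 0, "ax": 0, "ay": 0, "az": 0}]'

```text
clock: 16.55
tcp_pos: [0.5677, -0.0825, 0.054]
orientation: [-1.137, -1.314, 1.314]
contact_force: [0.5, -0.1, -0.2]
grip_width: -0.0002
```

jog_arm --motion '[{"gripper": 0, "tx": 0, "ty": 0.8, "tz": 0, "ax": 0, "ay": 0, "az": 0}, {"gripper": 0, "tx": 0, "ty": 0, "tz": 0, "ax": 0, "ay": 0, "az": 0}]'

```text
clock: 16.75
tcp_pos: [0.568, -0.0831, 0.0536]
orientation: [-1.138, -1.314, 1.313]
contact_force: [-0.5, -0.1, 0.3]
grip_width: -0.0001
```

jog_arm --motion '[{"gripper": 0, "tx": 0, "ty": 0.8, "tz": 0, "ax": 0, "ay": 0, "az": 0}, {"gripper": 0, "tx": 0, "ty": 0, "tz": 0, "ax": 0, "ay": 0, "az": 0}]'

```text
clock: 16.95
tcp_pos: [0.568, -0.0834, 0.0529]
orientation: [-1.139, -1.313, 1.313]
contact_force: [-0.3, -0.2, -1.3]
grip_width: -0.0001
```

jog_arm --motion '[{"gripper": 0, "tx": 0, "ty": 0.6, "tz": 0, "ax": 0, "ay": 0, "az": 0}, {"gripper": 0, "tx": 0, "ty": 0, "tz": 0, "ax": 0, "ay": 0, "az": 0}]'

```text
clock: 17.15
tcp_pos: [0.5681, -0.0834, 0.0523]
orientation: [-1.139, -1.313, 1.313]
contact_force: [-1.1, 0.2, 1.1]
grip_width: -0.0
```

jog_arm --motion '[{"gripper": 0, "tx": 0, "ty": 0.6, "tz": 0, "ax": 0, "ay": 0, "az": 0}, {"gripper": 0, "tx": 0, "ty": 0, "tz": 0, "ax": 0, "ay": 0, "az": 0}]'

```text
clock: 17.35
tcp_pos: [0.5681, -0.0834, 0.0516]
orientation: [-1.139, -1.313, 1.313]
contact_force: [-0.3, 0.4, 1.7]
grip_width: 0.0002
```

Key 3 makes contact at about 0.0525 and yields softly, so it is up. Now key 4.

jog_arm --motion '[{"gripper": 0, "tx": 0, "ty": -8, "tz": 0, "ax": 0, "ay": 0, "az": 0}, {"gripper": 0, "tx": 0, "ty": -8, "tz": 0, "ax": 0, "ay": 0, "az": 0}, {"gripper": 0, "tx": -27, "ty": 0, "tz": 0, "ax": 0, "ay": 0, "az": 0}, {"gripper": 0, "tx": -27, "ty": 0, "tz": 0, "ax": 0, "ay": 0, "az": 0}, {"gripper": 0, "tx": 0, "ty": 0, "tz": 0, "ax": 0, "ay": 0, "az": 0}, {"gripper": 0, "tx": 0, "ty": 8, "tz": 0, "ax": 0, "ay": 0, "az": 0}, {"gripper": 0, "tx": 0, "ty": 5, "tz": 0, "ax": 0, "ay": 0, "az": 0}, {"gripper": 0, "tx": 0, "ty": 0, "tz": 0, "ax": 0, "ay": 0, "az": 0}, {"gripper": 0, "tx": 0, "ty": 0, "tz": 0, "ax": 0, "ay": 0, "az": 0}]'

```text
clock: 18.25
tcp_pos: [0.5753, -0.1358, 0.0542]
orientation: [-1.137, -1.314, 1.314]
contact_force: [0.5, -1.3, -0.4]
grip_width: 0.0001
```

jog_arm --motion '[{"gripper": 0, "tx": 0, "ty": 0.8, "tz": 0, "ax": 0, "ay": 0, "az": 0}, {"gripper": 0, "tx": 0, "ty": 0, "tz": 0, "ax": 0, "ay": 0, "az": 0}]'

```text
clock: 18.45
tcp_pos: [0.5756, -0.1366, 0.0538]
orientation: [-1.138, -1.314, 1.313]
contact_force: [-0.6, 0.7, -0.1]
grip_width: 0.0002
```

jog_arm --motion '[{"gripper": 0, "tx": 0, "ty": 0.8, "tz": 0, "ax": 0, "ay": 0, "az": 0}, {"gripper": 0, "tx": 0, "ty": 0, "tz": 0, "ax": 0, "ay": 0, "az": 0}]'

```text
clock: 18.65
tcp_pos: [0.5756, -0.1369, 0.053]
orientation: [-1.139, -1.313, 1.313]
contact_force: [-0.0, 0.7, -1.1]
grip_width: -0.0003
```

jog_arm --motion '[{"gripper": 0, "tx": 0, "ty": 0.6, "tz": 0, "ax": 0, "ay": 0, "az": 0}, {"gripper": 0, "tx": 0, "ty": 0, "tz": 0, "ax": 0, "ay": 0, "az": 0}]'

```text
clock: 18.85
tcp_pos: [0.5756, -0.1368, 0.0525]
orientation: [-1.139, -1.313, 1.313]
contact_force: [-0.8, -0.5, 2.6]
grip_width: 0.0001
```

jog_arm --motion '[{"gripper": 0, "tx": 0, "ty": 0.6, "tz": 0, "ax": 0, "ay": 0, "az": 0}, {"gripper": 0, "tx": 0, "ty": 0, "tz": 0, "ax": 0, "ay": 0, "az": 0}]'

```text
clock: 19.05
tcp_pos: [0.5756, -0.1369, 0.0518]
orientation: [-1.139, -1.313, 1.313]
contact_force: [-1.1, -0.4, 2.6]
grip_width: -0.0001
```

Keys 2–4 all make contact at about 0.0527, so they are up. Key 1 makes contact 4 mm lower and is stiff, so it is the latched one. I'll lift off and return above it.

jog_arm --motion '[{"gripper": 0, "tx": 0, "ty": -10, "tz": 0, "ax": 0, "ay": 0, "az": 0}, {"gripper": 0, "tx": 0, "ty": -10, "tz": 0, "ax": 0, "ay": 0, "az": 0}, {"gripper": 0, "tx": 0, "ty": 0, "tz": 0, "ax": 0, "ay": 0, "az": 0}, {"gripper": 0, "tx": 40.5, "ty": 0, "tz": 0, "ax": 0, "ay": 0, "az": 0}, {"gripper": 0, "tx": 40.5, "ty": 0, "tz": 0, "ax": 0, "ay": 0, "az": 0}, {"gripper": 0, "tx": 40.5, "ty": 0, "tz": 0, "ax": 0, "ay": 0, "az": 0}, {"gripper": 0, "tx": 40.5, "ty": 0, "tz": 0, "ax": 0, "ay": 0, "az": 0}, {"gripper": 0, "tx": 0, "ty": 0, "tz": 0, "ax": 0, "ay": 0, "az": 0}, {"gripper": 0, "tx": 0, "ty": 0, "tz": 0, "ax": 0, "ay": 0, "az": 0}, {"gripper": 0, "tx": 0, "ty": 0, "tz": 0, "ax": 0, "ay": 0, "az": 0}]'

```text
clock: 20.05
tcp_pos: [0.5528, 0.0222, 0.072]
orientation: [-1.14, -1.312, 1.313]
contact_force: [0.6, -0.6, -0.6]
grip_width: -0.0002
```

```bash
python3 st.py
```

```text
20.05 [0.5528 0.0222 0.072 ] [ 0.61 -0.63 -0.55] [-0.004  0.006  0.024] -0.0001557752620050826
[[-0.14   0.    -0.99 ]
 [ 0.99  -0.001 -0.14 ]
 [-0.001 -1.    -0.   ]]
[ 1.2 -0.  -0.4]
[-52.8   0.   -0.1]
[-1.069e+02  1.000e-01 -2.000e-01]
[-1.605e+02  1.000e-01 -1.000e-01]
```

jog_arm --motion '[{"gripper": 0, "tx": 1, "ty": 12, "tz": 0, "ax": 0, "ay": 0, "az": 0}, {"gripper": 0, "tx": 0, "ty": 9, "tz": 0, "ax": 0, "ay": 0, "az": 0}, {"gripper": 0, "tx": 0, "ty": 0, "tz": 0, "ax": 0, "ay": 0, "az": 0}, {"gripper": 0, "tx": 0, "ty": 2, "tz": 0, "ax": 0, "ay": 0, "az": 0}, {"gripper": 0, "tx": 0, "ty": 2, "tz": 0, "ax": 0, "ay": 0, "az": 0}, {"gripper": 0, "tx": 0, "ty": 2, "tz": 0, "ax": 0, "ay": 0, "az": 0}, {"gripper": 0, "tx": 0, "ty": 0, "tz": 0, "ax": 0, "ay": 0, "az": 0}, {"gripper": 0, "tx": 0, "ty": 0, "tz": 0, "ax": 0, "ay": 0, "az": 0}]'

```text
clock: 20.85
tcp_pos: [0.5522, 0.0238, 0.0451]
orientation: [-1.139, -1.312, 1.313]
contact_force: [-0.9, -2.6, 5.5]
grip_width: -0.0002
```

jog_arm --motion '[{"gripper": 0, "tx": 0, "ty": 1, "tz": 0, "ax": 0, "ay": 0, "az": 0}, {"gripper": 0, "tx": 0, "ty": 0, "tz": 0, "ax": 0, "ay": 0, "az": 0}]'

```text
clock: 21.05
tcp_pos: [0.5522, 0.0238, 0.0441]
orientation: [-1.139, -1.312, 1.313]
contact_force: [-2.6, -1.8, 6.1]
grip_width: -0.0004
```

jog_arm --motion '[{"gripper": 0, "tx": 0, "ty": 1, "tz": 0, "ax": 0, "ay": 0, "az": 0}, {"gripper": 0, "tx": 0, "ty": 0, "tz": 0, "ax": 0, "ay": 0, "az": 0}]'

```text
clock: 21.25
tcp_pos: [0.5522, 0.0238, 0.0431]
orientation: [-1.139, -1.312, 1.313]
contact_force: [-3.5, -2.8, 6.1]
grip_width: -0.0004
```

jog_arm --motion '[{"gripper": 0, "tx": 0, "ty": 1, "tz": 0, "ax": 0, "ay": 0, "az": 0}, {"gripper": 0, "tx": 0, "ty": 0, "tz": 0, "ax": 0, "ay": 0, "az": 0}]'

```text
clock: 21.45
tcp_pos: [0.5522, 0.0238, 0.0422]
orientation: [-1.139, -1.312, 1.313]
contact_force: [-2.8, -1.7, 6.5]
grip_width: 0.0002
```

jog_arm --motion '[{"gripper": 0, "tx": 0, "ty": 0.7, "tz": 0, "ax": 0, "ay": 0, "az": 0}, {"gripper": 0, "tx": 0, "ty": 0, "tz": 0, "ax": 0, "ay": 0, "az": 0}]'

```text
clock: 21.65
tcp_pos: [0.5522, 0.0238, 0.0418]
orientation: [-1.139, -1.312, 1.313]
contact_force: [-3.8, -3.1, 9.5]
grip_width: 0.0001
```

jog_arm --motion '[{"gripper": 0, "tx": 0, "ty": 0.8, "tz": 0, "ax": 0, "ay": 0, "az": 0}, {"gripper": 0, "tx": 0, "ty": 0, "tz": 0, "ax": 0, "ay": 0, "az": 0}]'

```text
clock: 21.85
tcp_pos: [0.5522, 0.0238, 0.0416]
orientation: [-1.139, -1.312, 1.313]
contact_force: [-6.8, -2.4, 16.7]
grip_width: 0.0006
```

The bottom stop is reached: the force jumped to 17 N and travel ended 7.2 mm past the latched contact height. I'll rise slowly, then lift clear and check.

jog_arm --motion '[{"gripper": 0, "tx": 0, "ty": -2, "tz": 0, "ax": 0, "ay": 0, "az": 0}, {"gripper": 0, "tx": 0, "ty": -3, "tz": 0, "ax": 0, "ay": 0, "az": 0}, {"gripper": 0, "tx": 0, "ty": -3, "tz": 0, "ax": 0, "ay": 0, "az": 0}, {"gripper": 0, "tx": 0, "ty": -3, "tz": 0, "ax": 0, "ay": 0, "az": 0}, {"gripper": 0, "tx": 0, "ty": -5, "tz": 0, "ax": 0, "ay": 0, "az": 0}, {"gripper": 0, "tx": 0, "ty": -20, "tz": 0, "ax": 0, "ay": 0, "az": 0}, {"gripper": 0, "tx": 0, "ty": -40, "tz": 0, "ax": 0, "ay": 0, "az": 0}, {"gripper": 0, "tx": 0, "ty": -40, "tz": 0, "ax": 0, "ay": 0, "az": 0}, {"gripper": 0, "tx": 0, "ty": -40, "tz": 0, "ax": 0, "ay": 0, "az": 0}, {"gripper": 0, "tx": 0, "ty": 0, "tz": 0, "ax": 0, "ay": 0, "az": 0}, {"gripper": 0, "tx": 0, "ty": 0, "tz": 0, "ax": 0, "ay": 0, "az": 0}]'

```text
clock: 22.95
tcp_pos: [0.5531, 0.0252, 0.1972]
orientation: [-1.139, -1.316, 1.312]
contact_force: [-0.1, 0.1, -0.1]
grip_width: 0.0003
```

```bash
python3 st.py|head -1
python3 - <<'E'
from h import *
P={}
for n,(x0,y0,x1,y1) in dict(scene=(215,145,335,255),side=(245,195,385,305)).items():
    im=vision.grab_frame(n)[:,:,::-1];cv2.imwrite(f"pics/{n}F.png",im)
    m=(im[y0:y1,x0:x1].min(2)>200).astype(np.uint8);m=cv2.morphologyEx(m,cv2.MORPH_CLOSE,np.ones((3,3)))
    k,l,st,ce=cv2.connectedComponentsWithStats(m)
    P[n]=[ce[i]+[x0,y0] for i in range(1,k) if st[i,4]>40]; print(n,[(p.round(1)) for p in P[n]])
a=sorted(P["scene"],key=lambda p:-p[0]);b=sorted(P["side"],key=lambda p:p[1])
for x,y in zip(a,b): print(tri(x,y))
E
```

```text
22.95 [0.5531 0.0252 0.1972] [-0.14  0.11 -0.1 ] [ 0.002  0.005 -0.006] 0.000272021531008911
scene [array([312.3, 170. ]), array([289.3, 176.4]), array([266.1, 183. ]), array([242.3, 189.8])]
side [array([280.1, 206.6]), array([292. , 223.5]), array([304.8, 241.6]), array([318.3, 260.4])]
(array([0.55256736, 0.02329445, 0.07354092]), np.float64(0.0015659165492752064))
(array([ 0.5600288 , -0.03020231,  0.07360727]), np.float64(0.0016373166161028014))
(array([ 0.56753466, -0.08353379,  0.07323556]), np.float64(0.0013667631908283633))
(array([ 0.57524723, -0.13679616,  0.07358485]), np.float64(0.0019446927938906497))
```

View pics/sideF.png

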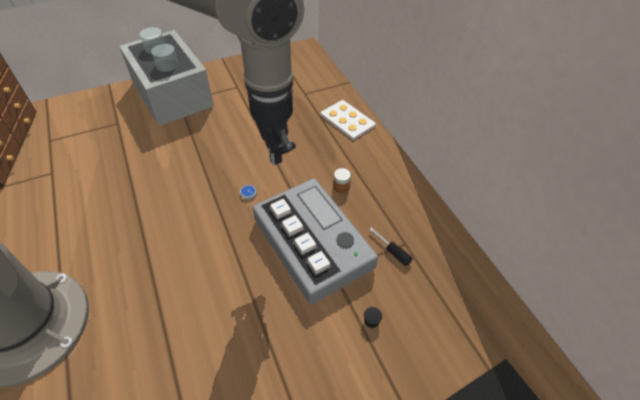

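View pics/sceneF.png

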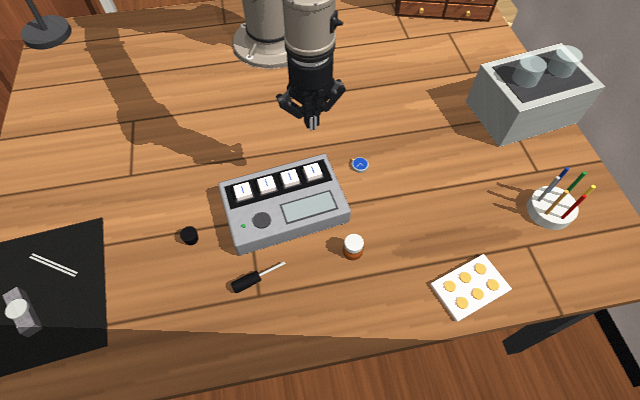

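All four keys now measure the same height (0.0732–0.0736). The watch at scene (360,164), jar (353,245), loupe (189,235) and driver (258,277) are where they started, and the arm is clear.

```bash
python3 -c "
from bench import ticket;print(ticket.hand_in())"
```

```text
the job is handed in; nothing more can be done
None
```

The latched key was the leftmost one as the robot sees it. I pressed it to the bottom stop and it sprang up. The job is handed in.

- **Tapping:** I tapped all four keys once, left to right, with the closed fingertips. The leftmost touched about 4 mm lower than the other three and resisted up to about 3 N. The other three gave softly, moving about 1–1.5 mm with peak readings of 1.7–2.9 N. The force signal is noisy by roughly 0.5–1 N, so I judged mainly by the contact heights.
- **Pressing:** After lifting off, I pressed the leftmost key about 7 mm further until it stopped (17 N reading), then raised the finger clear.
- **Last checks:** In the camera images all four key tops now stand level, at 73.2–73.6 mm; before, the leftmost read about 4 mm lower. Those heights are about 2.5 mm under the stated 76 mm, equally for all four. The watch, jar, loupe and screwdriver look unmoved by eye. The arm is clear of everything, with about 0 N on the tool, and the clock was about 23 s.
- **Disagreement:** The fingertips touched with the measured TCP about 23 mm below the key tops, whereas the description puts the tips 14 mm ahead of the TCP. I could not explain this, so I relied on touch and the camera images. It cost about 10 s of slow descent onto the first key.

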